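# Stack a stepped display mount and bar it down

### The job

Build the figurine's stepped mount on the round stand: take the three wooden discs off the sloping easel and layer them flat and centred on the platen, largest first, then the middle one, then the smallest, lowering each gently until it rests on what is below before you let go of it. Then swing the stand's turn-bar round as far as it goes, over the top disc, so that the stack cannot lift. Do not press hard on the stand or bar, and leave the figurine, brush and jar where they are.

Things in the scene. Friction and masses are not known exactly. Their poses are not given: they have to be found in the camera images.
- easel: Fixed white-painted easel, 370 mm wide along its y. Its board slopes 35 degrees, climbing to its +x (away from the robot at yaw 0). Origin: on the table under its middle. In its frame the board's face starts at x = -45, z = 22 mm and runs 100 mm up. Three discs lie flat on it, about 96 mm apart along y, each stopped by two steel pegs 8 mm thick, 7 mm high, below it.
- lamp_tube (a point): Middle of the easel's fixed lamp tube: level, 10 mm thick, along the easel's y, 118 mm above the table, between thin posts 191 mm to either side. It hangs about 70 mm over the discs and bars the way straight down and up: take them with the tool square to the board, tilted 35 degrees; so withdrawn, the largest disc clears the tube by 10 mm.
- base_disc: Largest disc: plain brown wood, 68 mm diameter, 12 mm thick. Origin: centre of its underside; z is its axis, pointing off the board. Which of the three places on the easel it has varies.
- middle_disc: Middle disc: plain brown wood, 54 mm diameter, 12 mm thick. Origin and z as the base disc. Its place varies.
- top_disc: Smallest disc: plain brown wood, 40 mm diameter, 12 mm thick. Origin and z as the base disc. Its place varies.
- stand: Fixed mounting stand: grey round foot of 150 mm diameter under a level round aluminium platen of 112 mm diameter. Origin: centre of the foot's underside, on the table. A screw sets the height of the platen's top, 40 to 55 mm above the table, different each time and not reported: feel for it. It does not yield.
- stand_axis (a point): Point on the stand's vertical axis, 40 mm above the table: the centre of the platen's top if it were at its lowest setting.
- bar_pivot (a point): Point on the axis of the steel post (16 mm thick) that carries the turn-bar, 40 mm above the table, at the stand's own x = 0, y = -72 mm. Post and bar ride up and down with the platen. Keep the fingers clear of it: closing along the stand's x is clear.
- bar (a joint): Turn-bar's angle, rad, anticlockwise from above. 0: clear, along the stand's +x turned 0.3 clockwise; 1.87: at its stop, along the stand's +y, over the stack. 16 mm wide, 84 mm long; underside 39 mm, top 47 mm above the platen's top (a full stack is 36). Black thumb peg on it, 12 mm diameter, 26 mm tall, 62 mm from the pivot. Stays where left.
- figurine: Bystander: ivory elephant figurine, 65 mm long, 46 mm high, standing on the table. Origin: under its middle.
- brush: Bystander: flat bamboo brush with white bristles, 120 x 76 x 13 mm, lying on the table. Origin: under its middle.
- jar: Bystander: glass jar with steel cap, 60 mm diameter, 70 mm high. Origin: centre of its underside.
Things that resemble listed ones, but are neither listed nor needed, are in the scene too. What is shaped like the base_disc but turquoise is not meant.

How it is judged (in metres and radians):
On the way, in this order (a step that is already met when the one before it is completed fails the run):
1. the base disc rests centred on the platen while still in the fingers (contact force between base_disc and stand above 0.3 N and contact force between the fingers and base_disc above 1 N and horizontal distance between base_disc and stand_axis below 0.01 m and angle between base_disc's own z axis and vertical below 0.15 rad), for 0.05 s.
2. the middle disc rests centred on the base disc while still in the fingers (contact force between middle_disc and base_disc above 0.3 N and contact force between the fingers and middle_disc above 1 N and horizontal distance between middle_disc and stand_axis below 0.01 m and angle between middle_disc's own z axis and vertical below 0.15 rad), for 0.05 s.
3. the top disc rests centred on the middle disc while still in the fingers (contact force between top_disc and middle_disc above 0.3 N and contact force between the fingers and top_disc above 1 N and horizontal distance between top_disc and stand_axis below 0.01 m and angle between top_disc's own z axis and vertical below 0.15 rad), for 0.05 s.
4. the turn-bar is swung over the stack, to its stop (value of joint bar above 1.77 rad), for 0.1 s.
At the end, for the whole second after the job is handed in: The base, middle and top disc lie flat (within 0.05 rad) one on another on the platen, in that order, each within 6 mm of the stand's axis and at rest, and the turn-bar is within 0.1 rad of its stop (above 1.77 rad), over the stack (horizontal distance between each of base_disc, middle_disc, top_disc and stand_axis below 0.006 m and angle between each of base_disc, middle_disc, top_disc's own z axis and vertical below 0.05 rad and linear speed of each of base_disc, middle_disc, top_disc below 0.01 m/s and z of middle_disc in the frame of base_disc between 0.01 and 0.014 m and z of top_disc in the frame of middle_disc between 0.01 and 0.014 m and height (world z) of base_disc above 0.037 m and value of joint bar above 1.77 rad and velocity of joint bar below 0.05 rad/s); the robot touches nothing.
It fails at once if the ivory figurine is moved more than 20 mm (distance of figurine from where it was at the start of the episode above 0.02 m).
It fails at once if the bamboo brush is moved more than 20 mm (distance of brush from where it was at the start of the episode above 0.02 m).
It fails at once if the glass jar is moved more than 20 mm (distance of jar from where it was at the start of the episode above 0.02 m).
It fails at once if the stand, its platen or its bar is pressed with more than 50 N (contact force between stand and anything else above 50 N).
It also fails if it takes over 72 s, if anything falls off the work surface, if the arm or the gripper's body presses on something with over 40 N, if the wrist force passes 120 N, or if a joint passes its speed limit or range.

### The arm

A 6-joint arm with a two-finger parallel gripper is mounted at the origin on the work surface. World frame = base frame: x ahead of the robot, y to its left, z up, the work surface at z = 0. Lengths are in m, angles in degrees, forces in N, time in s.
With the tool pointing down it reaches from about 0.325 to 0.85 m from the base axis. Payload 15.5 kg.
Tool frame: the origin (TCP) lies midway between the tips of the shut fingers; the grasp point (between the pads) lies 19 mm behind it; z points along the fingers, y is the line along which they close (so a half turn about z gives the same grasp; the last joint's range is limited). The gripper opens to 91 mm and grips with 3 to 60 N. Pads are 32 mm wide; open, the fingers measure 118 mm over their backs; the gripper's body (76 mm by 178 mm) begins 60 mm behind the grasp point.
Start: joints at [-76.117, 28.281, 77.091, -0, 74.628, -5.472], TCP at [0.207, -0.59, 0.187] pointing down, gripper open.
Joint ranges: [-166.48, 166.48], [-47.26, 123.95], [12.59, 153.08], [-70.14, 250.14], [6.76, 159.57], [-176.63, 176.63]. Speed limits (degrees/s): [108.29, 108.29, 147.25, 172.46, 172.46, 172.46].

### API

Orientations are given as a 3x3 rotation matrix whose columns are the frame's x, y, z axes.
In Python, from bench import ctrl gives the robot as it stands. The module is installed in compiled form; this text tells all that it offers. Calls block until the motion is done:
- ctrl.goto(position, orientation): joint-space move of the TCP to a pose.
- ctrl.move_l(position, vel=0.15, ori=None, contact_N=None): straight line of the TCP; ori=None keeps the orientation; vel is the mean speed in m/s. With contact_N (N) it stops when the force on the tool has changed by that much, and returns True; else False.
- ctrl.movej(angles): joint-space move.
- ctrl.command_gripper(opening): opening from 0.0 (shut) to 1.0 (fully open); the grip force is fixed at half the most; returns when the fingers have stopped.
- ctrl.sleep(seconds).
- ctrl.ik(position, orientation): joint angles nearest the present ones, or None.
- ctrl.read_camera(name): name is "side" or "top"; returns the picture (420x560x3 uint8, blue, green, red); there is no depth.
- ctrl.camera_params(name): a dict with "fx", "fy", "cx", "cy" (pixels), "pose" (4x4, takes a point from camera to world coordinates). Camera axes: x right, y up, looking along -z (the intrinsics and any distortion apply to the point x, -y, -z); pixel columns grow to the right and rows downward; lengths in m; the calibration is good to about 2 mm. A picture is of the moment at which its call begins. camera_params takes no time and is no camera call.
A pose or a line that the arm cannot do raises ctrl.MotionError and nothing moves.
- ctrl.sign_off(): hands the job in; it is judged then, once.
Readings, each from a call of its own:
- ctrl.current_t(): time.
- ctrl.current_q(): joint angles.
- ctrl.current_dq(): joint speeds.
- ctrl.current_effort(): joint torques, N m.
- ctrl.current_tool_pos(): TCP position.
- ctrl.current_eef_rot(): TCP orientation.
- ctrl.current_contact_force(): force on the tool from outside, world axes, zero at the start.
- ctrl.current_wrist_torque(): the same for the moment, N m.
- ctrl.current_grip_width(): opening from 0.0 (shut) to 1.0 (fully open).
- ctrl.current_grasp_force(): force on a finger pad.
Only numpy, scipy, OpenCV 4.12 (cv2) and the standard library are available. Lean on these libraries where they do the work, as an engineer would, in place of code of your own. Each camera call takes 0.05 s, during which the arm holds its last target. There are 200 camera calls.

## Working session

There is one attempt and no reset: what is moved stays moved. The work goes in short steps, each a Python script; the robot and the scene stay as the last script left them, time stands still between calls to the robot, and variables do not carry over. Pictures are saved under pics/ and viewed, at most 10 in all, crops included, and the job is handed in when it is done.

```bash
mkdir -p pics; python3 - <<'E'
from bench import ctrl
import cv2
for n in("top","side"):
    cv2.imwrite(f"pics/{n}0.png",cv2.resize(ctrl.read_camera(n),(800,600),interpolation=cv2.INTER_CUBIC)); print(n,ctrl.camera_params(n))
E
```

```text
top {'fx': 466.33258920217463, 'fy': 466.33258920217463, 'cx': 287.5690613989149, 'cy': 209.76908705969973, 'pose': array([[ 0.01340317,  0.99299849, -0.11736417,  0.44415115],
       [-0.99989717,  0.01390891,  0.00349107,  0.06383327],
       [ 0.00509903,  0.11730531,  0.99308281,  1.06517753],
       [ 0.        ,  0.        ,  0.        ,  1.        ]])}
side {'fx': 545.204230127395, 'fy': 545.204230127395, 'cx': 279.95765254426476, 'cy': 206.56879320919842, 'pose': array([[-0.87946526,  0.23858587, -0.41184662,  0.1505769 ],
       [-0.4759591 , -0.44438622,  0.75893598,  0.83755795],
       [-0.00194756,  0.86347998,  0.50437936,  0.59398786],
       [ 0.        ,  0.        ,  0.        ,  1.        ]])}
```

View pics/top0.png

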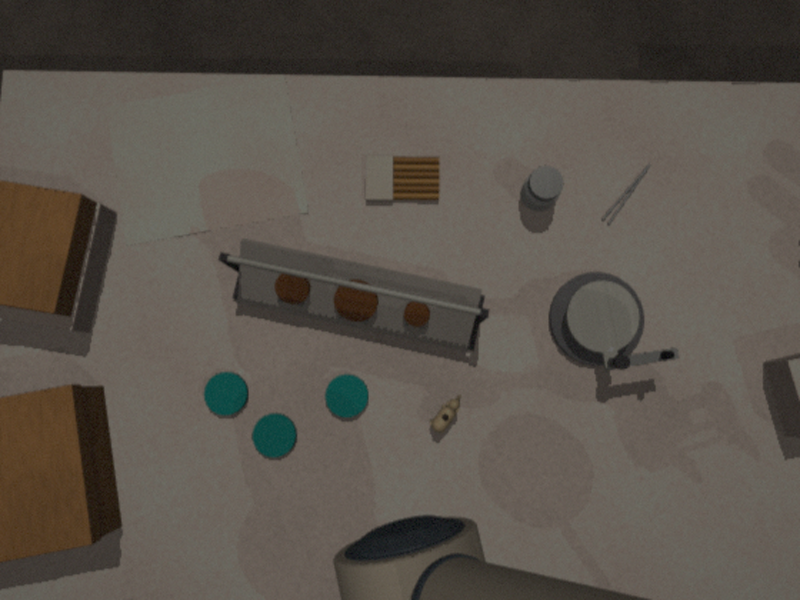

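View pics/side0.png

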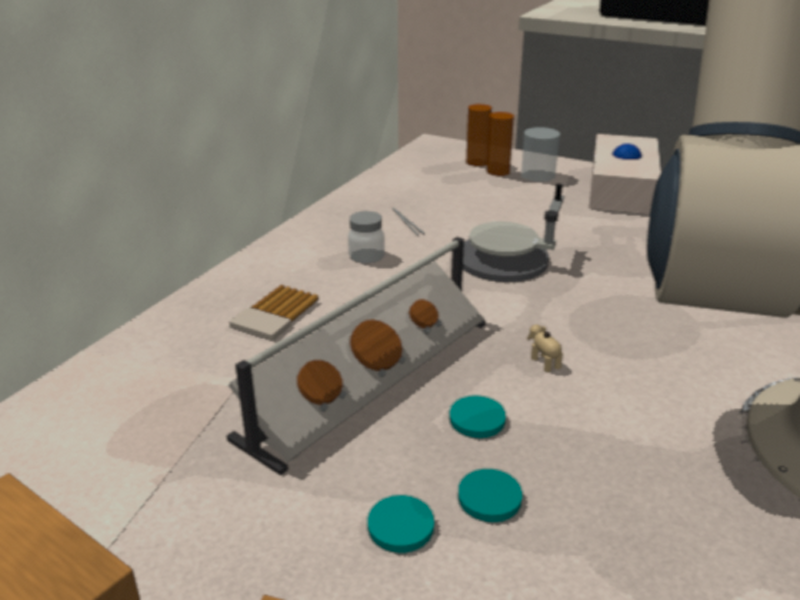

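```bash
cat > u.py <<'E'
import numpy as np, cv2
from bench import ctrl
def crop(n,x0,y0,w,h,s,name):
    im=np.mean([ctrl.read_camera(n).astype(float) for _ in range(3)],0)[y0:y0+h,x0:x0+w]
    im=np.clip(255*(im/255)**.7*1.2,0,255).astype(np.uint8)
    cv2.imwrite("pics/"+name,cv2.resize(im,None,fx=s,fy=s,interpolation=cv2.INTER_CUBIC))
P={n:ctrl.camera_params(n) for n in("top","side")}
def proj(n,p):
    c=P[n];T=np.linalg.inv(c["pose"]);q=T[:3,:3]@np.asarray(p,float)+T[:3,3]
    return np.array([c["fx"]*q[0]/-q[2]+c["cx"],c["fy"]*q[1]/q[2]+c["cy"]])
def ray(n,uv):
    c=P[n];d=c["pose"][:3,:3]@np.array([(uv[0]-c["cx"])/c["fx"],-(uv[1]-c["cy"])/c["fy"],-1]);return c["pose"][:3,3],d
def onz(n,uv,z):
    o,d=ray(n,uv);return o+d*(z-o[2])/d[2]
E
python3 - <<'E'
from u import *
crop("top",150,160,200,100,4,"t1.png")
crop("top",370,180,110,110,5,"t2.png")
crop("side",150,155,200,150,4,"s1.png")
crop("side",310,115,100,90,6,"s2.png")
E
```

```text
(no output)
```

View pics/t1.png

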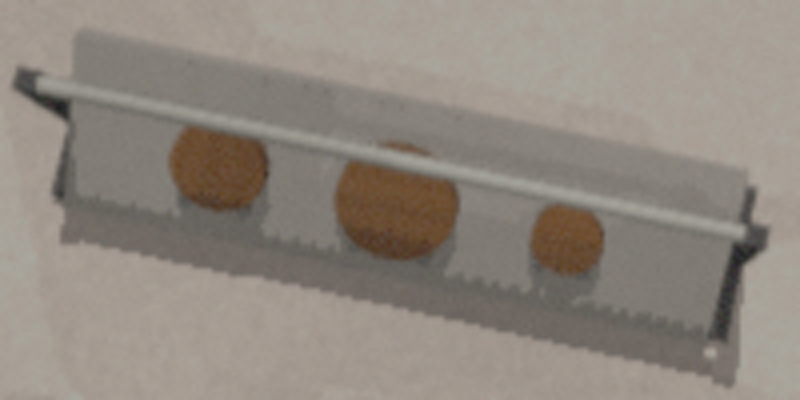

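View pics/t2.png

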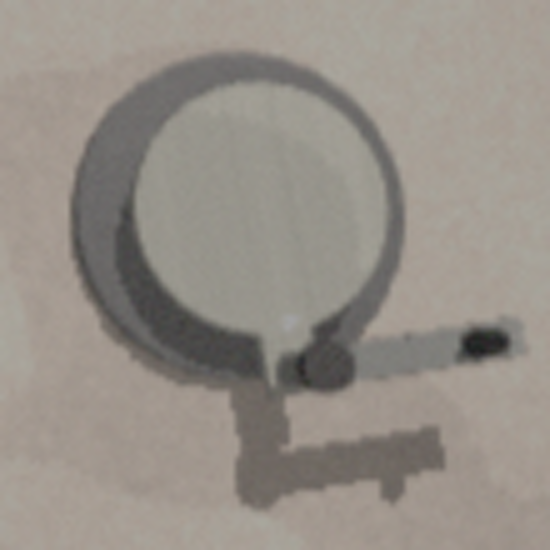

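View pics/s1.png

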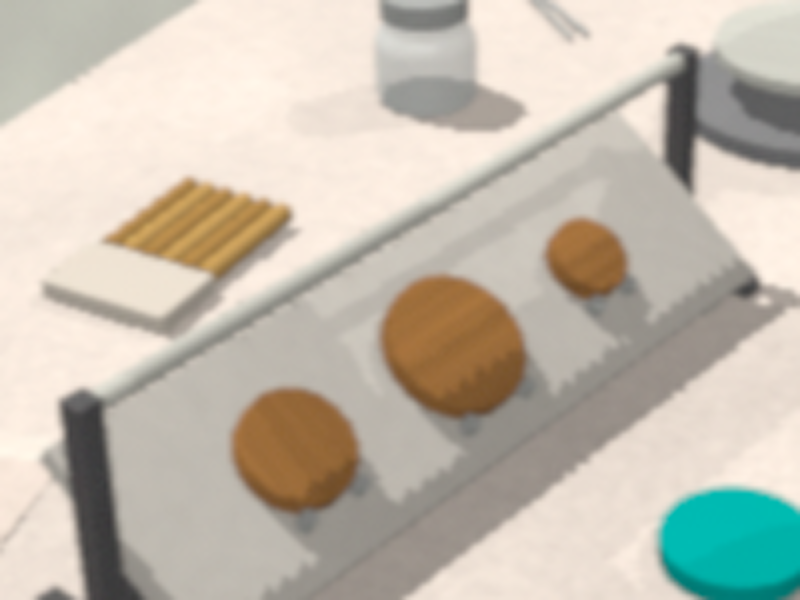

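View pics/s2.png

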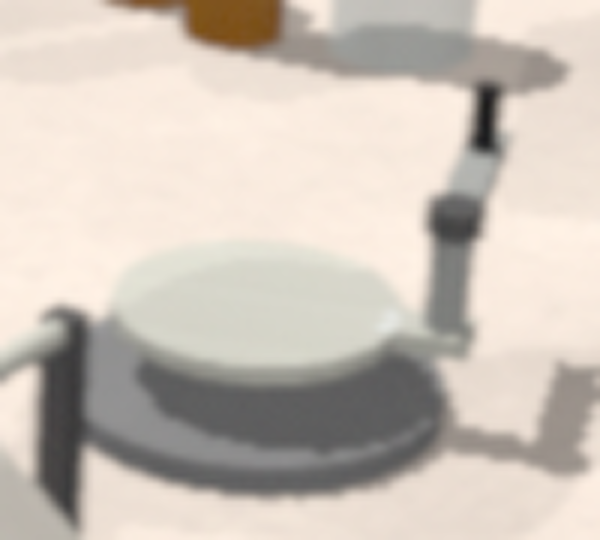

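```bash
cat > fit.py <<'E'
from u import *
from scipy.optimize import least_squares
def uv(c,x0,y0,s): return np.array([x0,y0])+(np.array(c)+.5)/s-.5
# easel yaw from tube
a=onz("top",uv((40,86),150,160,4),.118);b=onz("top",uv((748,232),150,160,4),.118)
ye=(a-b)/np.linalg.norm(a-b); yaw=np.arctan2(-ye[0],ye[1]); mid=(a+b)/2
print("tube",a,b,np.linalg.norm(a-b),"yaw",np.degrees(yaw))
t=np.radians(35)
Rz=lambda w:np.array([[np.cos(w),-np.sin(w),0],[np.sin(w),np.cos(w),0],[0,0,1.]])
Re=Rz(yaw); S=np.array([np.cos(t),0,np.sin(t)]);N=np.array([-np.sin(t),0,np.cos(t)])
Rb=np.c_[Re@S,Re[:,1],Re@N]
ang=np.arange(0,2*np.pi,np.pi/12);D=np.c_[np.cos(ang),np.sin(ang)]
masks={}
for n in P:
    im=np.mean([ctrl.read_camera(n).astype(float) for _ in range(3)],0)
    m=(im[...,2]-im[...,0]>28)&(im[...,2]>1.55*im[...,0])
    masks[n]=m.astype(np.uint8)
th=np.linspace(0,2*np.pi,72,endpoint=False)
def disc(c,R,r,h=.012): return np.array([c+R@[r*np.cos(q),r*np.sin(q),z] for q in th for z in(0,h)])
def sup(pts): return (pts@D.T).max(0)
c0={"middle":((206,200),(223,267),.027),"base":((249,210),(263,241),.034),"top":((292,219),(297,219),.020)}
res={}
for k,(ct,cs,r) in c0.items():
    obs={};sel={"top":D[:,1]>-.3,"side":D[:,1]>-2}
    for n,c in(("top",ct),("side",cs)):
        yy,xx=np.nonzero(masks[n]); 
        f=np.hypot(xx-c[0],yy-c[1])<r/.034*24; pts=np.c_[xx,yy][f]; obs[n]=sup(pts)+.4
    def f(p): return np.concatenate([(sup(np.array([proj(n,q) for q in disc(p[:3],Rb,r)]))-obs[n])[sel[n]] for n in P])
    s=least_squares(f,[*onz("top",ct,.05)],loss="soft_l1",diff_step=1e-4); res[k]=s.x
    print(k,s.x.round(4),"rms",np.sqrt(np.mean(f(s.x)**2)).round(2))
    e=Re.T@(s.x-np.array([mid[0],mid[1],0])); print("  rel easel(tube mid)",e.round(4),"normal",(e@N).round(4),"slope",(e@S).round(4))
# stand: platen
def circ(c,r): return np.array([c+[r*np.cos(q),r*np.sin(q),0] for q in th])
def fs(p):
    T=np.array([proj("top",q) for q in circ(np.array(p),.056)]);s=np.array([proj("side",q) for q in circ(np.array(p),.056)])
    o=lambda c:uv(c,370,180,5);w=lambda c:uv(c,310,115,6)
    return [T[:,0].min()-o((133,0))[0],T[:,0].max()-o((388,0))[0],T[:,1].min()-o((0,82))[1],s[:,1].min()-w((0,241))[1],s[:,0].min()-w((109,0))[0]]
s=least_squares(fs,[.5,-.2,.045],diff_step=1e-4);print("stand",s.x,np.round(s.fun,2));h=s.x[2]
fc=uv((238.5,217.5),370,180,5);
for z in(.0,.012):print("foot c",onz("top",fc,z))
for nm,c,z in(("post",(328,364),h+.05),("peg",(485,342),h+.06),("tip",(522,336),h+.047)): print(nm,onz("top",uv(c,370,180,5),z))
for nm,c in (("post",(455,205)),("peg",(486,90))): print(nm,"side",[onz("side",uv(c,310,115,6),z).round(3) for z in(h+.05,h+.06,h+.073)])
np.savez("fit.npz",Rb=Rb,mid=mid,yaw=yaw,stand=s.x,**res)
E
python3 fit.py
```

```text
tube [0.61173731 0.32449543 0.118     ] [ 0.54133908 -0.03989173  0.118     ] 0.3711251961017175 yaw -10.934613215356553
middle [0.5851 0.2409 0.0478] rms 1.0
  rel easel(tube mid) [-0.0103  0.0985  0.0478] normal 0.045 slope 0.019
base [0.5659 0.1432 0.0478] rms 1.2
  rel easel(tube mid) [-0.0106 -0.0012  0.0478] normal 0.0452 slope 0.0188
top [0.5467 0.0503 0.0481] rms 0.67
  rel easel(tube mid) [-0.0118 -0.096   0.0481] normal 0.0462 slope 0.0179
stand [ 0.54371164 -0.2354856   0.04380096] [ 0.1  -0.1   0.01 -0.02 -0.01]
foot c [ 0.54339428 -0.23810879  0.        ]
foot c [ 0.54227623 -0.23470719  0.012     ]
post [ 0.47403317 -0.2475957   0.09380096]
peg [ 0.4836361  -0.30938879  0.10380096]
tip [ 0.48688138 -0.33000024  0.09080096]
post side [array([ 0.474, -0.25 ,  0.094]), array([ 0.467, -0.228,  0.104]), array([ 0.459, -0.2  ,  0.117])]
peg side [array([ 0.5  , -0.362,  0.094]), array([ 0.493, -0.338,  0.104]), array([ 0.483, -0.307,  0.117])]
```

```bash
cat > r.py <<'E'
from u import *
F=np.load("fit.npz");Rb=F["Rb"];N=Rb[:,2];S=Rb[:,0]
RE=np.c_[-S,Rb[:,1],-N]
C=np.array([.5433,-.2357]); post=np.array([.474,-.2485])
d=(C-post)/np.linalg.norm(C-post)   # stand +y
RS=np.c_[[-d[0],-d[1],0],[-d[1],d[0],0],[0,0,-1.]]
FL=np.diag([-1,-1,1.])
f=lambda:np.round(ctrl.current_contact_force(),2)
t=ctrl.current_t
E
python3 - <<'E'
from r import *
print(d,t(),ctrl.current_eef_rot().round(2))
for nm,p,R in[("far",F["base"]+.2*N,RE),("pre",F["base"]+.12*N,RE),("g",F["base"],RE),("gm",F["middle"],RE),("gt",F["top"],RE),("up",[*C,.2],RS),("pl",[*C,.045],RS)]:
    for fl in(np.eye(3),FL):
        q=ctrl.ik(p,R@fl);print(nm,None if q is None else np.round(q))
E
```

```text
[0.98336659 0.18163192] 1.0 [[ 0.94  0.33 -0.  ]
 [ 0.33 -0.94  0.  ]
 [-0.   -0.   -1.  ]]
far [ 30.   7. 120. -44.  33. -16.]
far [ 30.   7. 120. -44.  33. 164.]
pre [ 25.  18. 122. -62.  22.   0.]
pre None
g None
g None
gm None
gm None
gt [  5.  32. 128. 214.  17.  70.]
gt [   5.   32.  128.  214.   17. -110.]
up [ -29.   25.   81.   -0.   74. -130.]
up [-29.  25.  81.  -0.  74.  50.]
pl [ -29.   35.   90.   -0.   54. -130.]
pl [-29.  35.  90.  -0.  54.  50.]
```

```bash
python3 - <<'E'
from r import *
from scipy.spatial.transform import Rotation as Ro
for dl in (5,8,11,14,-6,-12):
  R=Ro.from_rotvec(Rb[:,1]*np.radians(-dl)).as_matrix()@RE
  R=R if R[2,2]<RE[2,2] or dl<0 else Ro.from_rotvec(Rb[:,1]*np.radians(dl)).as_matrix()@RE
  print(dl,"tilt",np.degrees(np.arccos(-R[2,2])).round(1))
  for k in("base","middle","top"):
    for s in(0,.06,.13,.2):
      q=ctrl.ik(F[k]+s*N,R);q2=ctrl.ik(F[k]+s*N,R@FL);print(k,s,*(None if a is None else np.round(a).astype(int) for a in(q,q2)))
E
```

```text
5 tilt 30.0
base 0 None None
base 0.06 [ 19  24 118 -53  19 -12] [ 19  24 118 -53  19 168]
base 0.13 [ 23  15 118 -39  26 -24] [ 23  15 118 -39  26 156]
base 0.2 [ 27   7 116 -31  36 -30] [ 27   7 116 -31  36 150]
middle 0 [ 28  34 107 -53  23  -4] [ 28  34 107 -53  23 176]
middle 0.06 [ 30  28 109 -45  28 -11] [ 30  28 109 -45  28 169]
middle 0.13 [ 34  20 109 -38  35 -17] [ 34  20 109 -38  35 163]
middle 0.2 [ 38  13 107 -33  44 -20] [ 38  13 107 -33  44 160]
top 0 None None
top 0.06 [  6  22 125 -61   9 -15] [  6  22 125 -61   9 165]
top 0.13 [  8  11 125 -32  18 -43] [  8  11 125 -32  18 137]
top 0.2 [ 11   1 123 -22  30 -52] [ 11   1 123 -22  30 128]
8 tilt 27.0
base 0 [ 16  31 114 -49  16 -18] [ 16  31 114 -49  16 162]
base 0.06 [ 18  24 115 -38  21 -27] [ 18  24 115 -38  21 153]
base 0.13 [ 21  15 116 -30  29 -34] [ 21  15 116 -30  29 146]
base 0.2 [ 25   7 114 -25  39 -37] [ 25   7 114 -25  39 143]
middle 0 [ 26  34 105 -41  25 -17] [ 26  34 105 -41  25 163]
middle 0.06 [ 29  27 106 -36  30 -21] [ 29  27 106 -36  30 159]
middle 0.13 [ 32  20 107 -31  37 -24] [ 32  20 107 -31 
[... 2545 characters left out ...]
15  30 111 -29  20 142]
base 0.06 [ 17  23 112 -25  26 -42] [ 17  23 112 -25  26 138]
base 0.13 [ 19  15 112 -21  34 -44] [ 19  15 112 -21  34 136]
base 0.2 [ 23   7 111 -18  43 -45] [ 23   7 111 -18  43 135]
middle 0 [ 25  33 102 -29  28 -31] [ 25  33 102 -29  28 149]
middle 0.06 [ 27  27 104 -26  33 -32] [ 27  27 104 -26  33 148]
middle 0.13 [ 30  20 104 -23  41 -33] [ 30  20 104 -23  41 147]
middle 0.2 [ 34  14 103 -21  49 -33] [ 34  14 103 -21  49 147]
top 0 [  3  28 117 -24  13 -54] [  3  28 117 -24  13 126]
top 0.06 [  4  21 119 -18  19 -60] [  4  21 119 -18  19 120]
top 0.13 [  6  11 119 -14  28 -63] [  6  11 119 -14  28 117]
top 0.2 [  8   2 117 -12  39 -64] [  8   2 117 -12  39 116]
```

```bash
cat >> r.py <<'E'
from scipy.spatial.transform import Rotation as Ro
def tools(dl):
    L=Ro.from_euler("y",dl,degrees=True).as_matrix(); return RE@L, RS@L
DL={"base":8,"middle":8,"top":12}
def pick(k,depth=None):
    R,_=tools(DL[k]);p=F[k]
    assert R[2,2]<RE[2,2]
    ctrl.goto(p+.17*N,R)
    ctrl.move_l(p+.022*N,vel=.15)
    hit=ctrl.move_l(p-.006*N,vel=.03,contact_N=3)
    x=ctrl.current_tool_pos();print("hit",hit,((x-p)@N).round(4),f(),t())
    x=p+N*((x-p)@N+.0017); ctrl.move_l(x,vel=.03)
    ctrl.command_gripper(0.0)
    print("grip mm",91*ctrl.current_grip_width(),ctrl.current_grasp_force(),f(),t())
    np.save("rel_%s.npy"%k,R.T@(p-ctrl.current_tool_pos()))
def lift(k):
    p=ctrl.current_tool_pos(); ctrl.move_l(p+.02*N,vel=.06); ctrl.move_l(p+.17*N,vel=.2)
    print("lifted",91*ctrl.current_grip_width(),t())
E
python3 - <<'E'
from r import *
pick("base"); lift("base")
q=ctrl.current_q();print(np.round(q),f())
crop("side",130,60,300,225,2.6,"b1.png")
E
```

```text
hit False -0.0059 [0.28 1.23 0.26] 6.0083
grip mm 0.14393949897978367 0.0 [1.2  0.12 0.31] 7.625
lifted 0.19625815689632192 9.0083
[ 23.  11. 115. -27.  34. -36.] [-1.52  0.93  0.9 ]
```

View pics/b1.png

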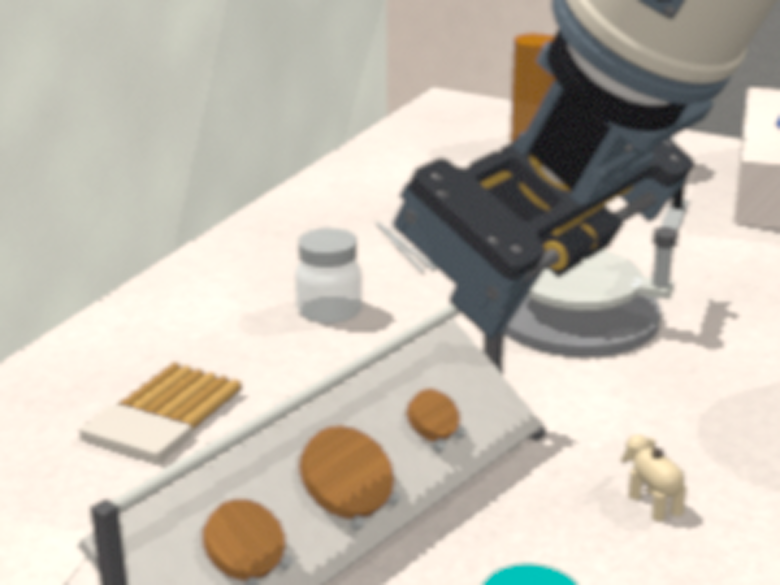

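```bash
python3 - <<'E'
from r import *
x=ctrl.current_tool_pos();R=ctrl.current_eef_rot();print(x,np.round(R,3),tools(8)[0].round(3))
for s in(-.04,-.019,0): print(s,((proj("side",x+s*R[:,2])-[130,60]+.5)*2.6).round(), ((proj("top",x+s*R[:,2]))*800/560).round())
print(F["base"], ((x-F["base"])@Rb).round(4))
im=ctrl.read_camera("top");cv2.imwrite("pics/t3.png",cv2.resize(im,(800,600),interpolation=cv2.INTER_CUBIC))
E
```

```text
[0.47270321 0.16086842 0.18257608] [[-0.875  0.19   0.444]
 [ 0.169  0.982 -0.087]
 [-0.453 -0.001 -0.892]] [[-0.875  0.19   0.446]
 [ 0.169  0.982 -0.086]
 [-0.454  0.    -0.891]]
-0.04 [483. 301.] [328. 369.]
-0.019 [469. 325.] [331. 362.]
0 [457. 345.] [334. 356.]
[0.56594172 0.14317147 0.04778797] [-0.0004 -0.0003  0.1648]
```

View pics/t3.png

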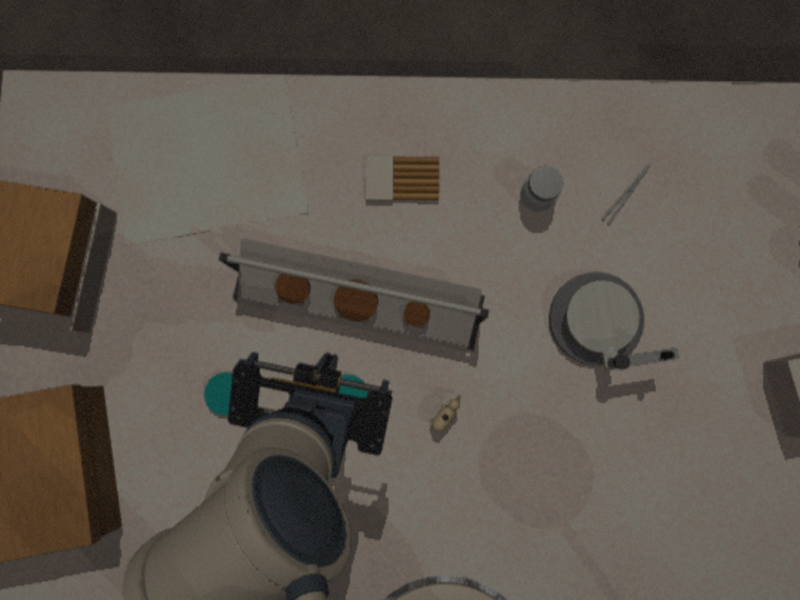

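```bash
cat >> r.py <<'E'
DL={"base":11,"middle":10,"top":14}
E0=.022
def pick(k,e=E0,s0=.015,s1=-.008,rise=.0017,c=4):
    R,_=tools(DL[k]);p=F[k]+e*R[:,2]
    ctrl.command_gripper(1.0)
    ctrl.goto(p+.17*N,R); ctrl.move_l(p+.03*N,vel=.15)
    ctrl.move_l(p+s0*N,vel=.06)
    hit=ctrl.move_l(p+s1*N,vel=.025,contact_N=c)
    x=ctrl.current_tool_pos();print("hit",hit,"s",((x-p)@N).round(4),f(),t())
    return hit
def grip(k,e=E0,rise=.0017):
    R,_=tools(DL[k]);p=F[k]+e*R[:,2];x=ctrl.current_tool_pos()
    ctrl.move_l(p+N*((x-p)@N+rise),vel=.03)
    ctrl.command_gripper(0.0)
    x=ctrl.current_tool_pos()
    print("grip mm",91*ctrl.current_grip_width(),ctrl.current_grasp_force(),f(),t())
    np.save("rel_%s.npy"%k,R.T@(F[k]-x)); print("rel",np.load("rel_%s.npy"%k))
E
python3 - <<'E'
from r import *
for k in DL:
    R,_=tools(DL[k])
    print(k,[None if q is None else np.round(q).astype(int).tolist() for q in(ctrl.ik(F[k]+E0*R[:,2]+s*N,R) for s in(-.008,0,.17))])
if pick("base"): grip("base")
crop("side",130,80,300,225,2.6,"b2.png")
E
```

```text
base [[14, 34, 111, -39, 16, -29], [14, 33, 112, -37, 17, -30], [21, 13, 114, -22, 35, -42]]
middle [[25, 37, 103, -38, 24, -22], [25, 36, 104, -37, 24, -22], [33, 18, 105, -27, 41, -29]]
top [[2, 32, 115, -20, 13, -58], [2, 31, 115, -20, 14, -59], [6, 9, 118, -11, 33, -65]]
hit True s -0.0012 [-3.65  1.08 10.97] 12.9833
grip mm 66.80137114144604 29.999794363975525 [0.71 1.03 0.41] 13.7333
rel [ 3.71080800e-05 -8.44494772e-05 -2.14719631e-02]
```

```bash
cat >> r.py <<'E'
def place(k,z0,z1,c=3):
    _,R=tools(DL[k]);rel=R@np.load("rel_%s.npy"%k)
    at=lambda z:np.array([*C,z])-rel
    ctrl.goto(at(.16),R); ctrl.move_l(at(z0),vel=.15)
    ctrl.sleep(.1)
    hit=ctrl.move_l(at(z1),vel=.02,contact_N=c)
    zb=(ctrl.current_tool_pos()+ctrl.current_eef_rot()@np.load("rel_%s.npy"%k))
    ctrl.sleep(.15)
    print("placed",hit,"disc at",zb.round(4),f(),91*ctrl.current_grip_width(),ctrl.current_grasp_force(),t())
    return hit
def dfit(k,z):
    """xy of a flat disc of known underside height from the top picture (brown mask hull)"""
    r={"base":.034,"middle":.027,"top":.02}[k]
    im=np.mean([ctrl.read_camera("top").astype(float) for _ in range(2)],0)
    m=((im[...,2]-im[...,0]>28)&(im[...,2]>1.55*im[...,0])).astype(np.uint8)
    c=proj("top",[*C,z]);yy,xx=np.nonzero(m);s=np.hypot(xx-c[0],yy-c[1])<30
    q=np.c_[xx,yy][s].astype(np.float32)
    (u,v),rad=cv2.minEnclosingCircle(q); return onz("top",(u,v),z+.010)[:2].round(4),rad
E
python3 - <<'E'
from r import *
lift("base")
print(place("base",.062,.036))
E
```

```text
lifted 66.5953531255289 15.2667
placed True disc at [ 0.5432 -0.2357  0.0435] [1.41 0.14 3.67] 66.83959403920801 30.000463128089905 18.7083
True
```

```bash
cat >> r.py <<'E'
def release():
    ctrl.command_gripper(1.0); p=ctrl.current_tool_pos()
    ctrl.move_l(p+[0,0,.02],vel=.08); ctrl.move_l(p+[0,0,.11],vel=.2); print("released",f(),t())
E
python3 - <<'E'
from r import *
release()
if pick("middle"): grip("middle")
print(dfit("base",.0435))
crop("top",370,180,110,110,5,"t4.png")
E
```

```text
released [-0.25 -0.51 -1.18] 20.2667
hit True s -0.0017 [-5.17  0.76 12.74] 24.4583
grip mm 52.78227655500303 29.999573528766632 [ 0.06  0.11 -0.3 ] 25.3833
rel [ 2.23229335e-05 -4.08044303e-05 -2.19745433e-02]
(array([ 0.5421, -0.2344]), 15.700418472290039)
```

View pics/t4.png

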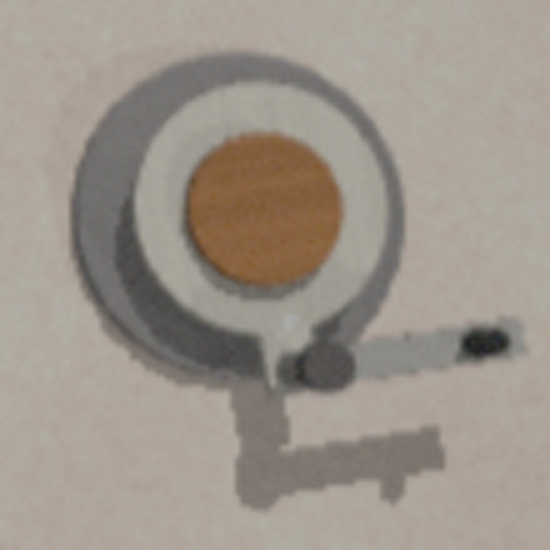

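```bash
sed -i 's/^RS=np/C0=C; C=C+[.0008,-.0008]\nRS=np/' r.py; python3 - <<'E'
from r import *
lift("middle")
if place("middle",.064,.050):
    release()
    if pick("top"): grip("top")
    print(dfit("middle",.0555))
E
```

```text
lifted 52.83641293502576 27.0167
placed True disc at [ 0.5439 -0.2364  0.0552] [ 0.46  0.05 -1.05] 52.643306856897546 29.999609291553497 30.3667
released [ 0.05 -0.09  0.  ] 32.1
hit True s -0.0011 [-5.61  0.39 13.37] 35.6833
grip mm 38.23550132559692 30.000033974647522 [ 0.18 -1.   -0.85] 36.7917
rel [-1.18686203e-04 -2.53421553e-06 -2.14256540e-02]
(array([ 0.5407, -0.231 ]), 15.570088386535645)
```

```bash
cat >> r.py <<'E'
def favg(n=8):
    a=[]
    for _ in range(n): ctrl.sleep(.02); a.append(ctrl.current_contact_force())
    return np.mean(a,0)
def press(base,want=3,lim=.002):
    """step down until the averaged upward force has risen by `want`"""
    p0=p=ctrl.current_tool_pos(); df=favg()[2]-base
    while df<want and p0[2]-p[2]<lim:
        p=p-[0,0,.0003]; ctrl.move_l(p,vel=.01); df=favg(5)[2]-base
    print("press df",df.round(2),"dz mm",1e3*(p0[2]-p[2]),t()); return df
E
python3 - <<'E'
from r import *
ctrl.command_gripper(1.0)
x=ctrl.current_tool_pos(); ctrl.move_l(x+.17*N,vel=.25)
k="middle";_,R=tools(DL[k]);rel=R@np.load("rel_middle.npy");at=lambda z:np.array([*C,z])-rel
ctrl.goto(at(.15),R); ctrl.move_l(at(.075),vel=.2); ctrl.move_l(at(.0556),vel=.06)
b=favg()[2]; ctrl.command_gripper(0.0)
print("base f",b,"grip",91*ctrl.current_grip_width(),favg(),t())
press(b); 
E
```

```text
base f -0.10109195625427266 grip 52.75922635079862 [-0.02669424  0.15452619  0.59327198] 41.8167
press df 5.61 dz mm 0.30000000000000165 42.2833
```

```bash
python3 - <<'E'
from r import *
release()
if pick("top"):
    grip("top"); lift("top")
    k="top";_,R=tools(DL[k]);rel=R@np.load("rel_top.npy");at=lambda z:np.array([*C,z])-rel
    ctrl.goto(at(.15),R); ctrl.move_l(at(.073),vel=.2)
    b=favg()[2]; h=ctrl.move_l(at(.0665),vel=.02,contact_N=3)
    print(h,(ctrl.current_tool_pos()+rel).round(4),f(),91*ctrl.current_grip_width())
    press(b)
E
```

```text
released [ 0.09 -0.32  0.16] 44.025
hit True s -0.0011 [-5.38  1.42 13.19] 47.6083
grip mm 38.48206082119687 29.99987304210663 [ 0.19 -0.17 -0.18] 48.7167
rel [-1.37212672e-04  4.61291553e-06 -2.14115047e-02]
lifted 38.43964773119431 50.1
True [ 0.5446 -0.237   0.0681] [ 0.91 -1.04  4.4 ] 39.09140513524584
press df 4.39 dz mm 0.0 52.4583
```

```bash
cat >> r.py <<'E'
def bp(a,z=.082,rad=.062):
    a=np.radians(a); y=np.array([-np.sin(a),np.cos(a),0]); zz=np.array([0,0,-1.])
    return np.array([post[0]+rad*np.cos(a),post[1]+rad*np.sin(a),z]), np.c_[np.cross(y,zz),y,zz]
E
python3 - <<'E'
from r import *
release()
for fl in (np.eye(3),FL):
    print([None if q is None else np.round(q).astype(int).tolist() for q in (ctrl.ik(bp(a)[0],bp(a)[1]@fl) for a in(-116,-60,0))])
E
```

```text
released [-0.55  0.2  -0.5 ] 54.375
[[-41, 29, 96, 0, 55, -15], [-37, 32, 89, 0, 59, -67], [-31, 32, 89, 0, 59, -121]]
[[-41, 29, 96, 0, 55, 165], [-37, 32, 89, 0, 59, 113], [-31, 32, 89, 0, 59, 59]]
```

```bash
python3 - <<'E'
from r import *
ctrl.command_gripper(0.0)
p,R=bp(-116,.17); ctrl.goto(p,R)
h=ctrl.move_l(bp(-116)[0],vel=.15,contact_N=8); print("down",h,t())
if not h:
    for a in list(range(-103,-12,13)):
        p,R=bp(a); h=ctrl.move_l(p,vel=.06,ori=R,contact_N=15)
        print(a,h,f())
        if h: break
    print(t(),ctrl.current_tool_pos())
crop("top",370,180,110,110,5,"t5.png")
E
```

```text
down False 58.2
-103 False [-0.38  0.33 -0.64]
-90 False [-0.25 -0.01  0.96]
-77 False [-0.52  0.15  0.01]
-64 False [-0.01  0.72 -0.35]
-51 False [-0.12  0.12 -0.06]
-38 False [-0.13 -1.24  0.29]
-25 False [0.75 1.25 1.02]
60.8833 [ 0.52993835 -0.2749725   0.08202388]
```

View pics/t5.png

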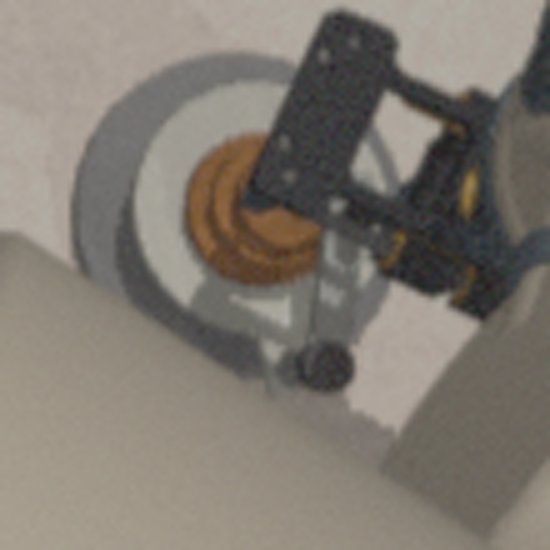

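```bash
python3 - <<'E'
from r import *
h=False
for a in (-18,-13,-9,-5,-1,3,7):
    p,R=bp(a); h=ctrl.move_l(p,vel=.05 if a<-14 else .025,ori=R,contact_N=6)
    print(a,h,f(),t())
    if h: break
x=ctrl.current_tool_pos();print(np.degrees(np.arctan2(x[1]-post[1],x[0]-post[0])),f(),t())
E
```

```text
-18 False [-0.74 -0.69 -0.84] 61.3333
-13 False [0.42 1.16 0.42] 61.7
-9 False [0.98 0.3  0.45] 62.025
-5 False [-0.31 -0.75 -0.58] 62.35
-1 True [-1.52 -9.94 -1.18] 62.5583
-4.587415508261232 [-1.52 -9.94 -1.18] 62.5583
```

```bash
python3 - <<'E'
from r import *
x=ctrl.current_tool_pos();y=ctrl.current_eef_rot()[:,1]
ctrl.move_l(x-.015*y,vel=.06); p=ctrl.current_tool_pos(); ctrl.move_l(p+[0,0,.1],vel=.2)
p=p+[0,-.10,.1]; ctrl.move_l(p,vel=.2); print(t())
im=ctrl.read_camera("top").astype(int)
e=proj("top",[*(post+.062*d),.104]);yy,xx=np.nonzero(im.max(2)<35);s=np.hypot(xx-e[0],yy-e[1])<18
u=(xx[s].mean(),yy[s].mean());g=onz("top",u,.104)[:2]-post
print(s.sum(),e,u,np.degrees(np.arctan2(g[1],g[0])),np.hypot(*g),"stop dir",np.degrees(np.arctan2(d[1],d[0])))
cv2.imwrite("pics/e.png",im.astype(np.uint8))
E
```

```text
64.275
37 [431.08163816 222.68277445] (np.float64(431.2162162162162), np.float64(223.51351351351352)) 10.53826141472775 0.06026107005725119 stop dir 10.464829191627933
```

The peg lies along the stop direction (10.5° measured, 10.5° expected), and the arm is clear.

```bash
python3 -c "
from bench import ctrl
print(ctrl.sign_off(),ctrl.current_t())"
```

```text
the job is handed in; nothing more can be done
the job is handed in; nothing more can be done
```

I stacked the three discs on the platen, swung the turn-bar to its stop over the top disc and handed the job in at about 64 s of the 72 s allowed; the hand-in gave no verdict.

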